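# Slide the open rim lock through the gap to the collection pad

### The arm

A 6-joint arm with a two-finger parallel gripper is mounted at the origin on the work surface. World frame = base frame: x ahead of the robot, y to its left, z up, the work surface at z = 0. Lengths are in m, angles in rad, forces in N, time in s.
With the tool pointing down it reaches from about 0.325 to 0.925 m from the base axis. Payload 3.1 kg.
Tool frame: the origin (TCP) lies midway between the tips of the shut fingers; the grasp point (between the pads) lies 19 mm behind it; z points along the fingers, x is the direction in which the jaws open and shut, and the axes are right-handed (so a half turn about z gives the same grasp; the last joint's range is limited). The gripper opens to 85 mm and grips with 20 to 120 N. Pads are 22 mm wide; open, the fingers measure 114 mm over their backs; the gripper's body (76 mm by 85 mm) begins 54 mm behind the grasp point. The pads swing forward as they close: fully open they stand 13 mm farther back than shut.
Start: joints at [-1.369, 0.217, 1.613, -0, 1.311, -0.112], TCP at [0.193, -0.594, 0.202] pointing down, gripper open.
Joint ranges: [-2.75, 2.75], [-0.78, 2.1], [0.31, 2.55], [-1.13, 4.27], [0.13, 2.63], [-2.58, 2.58]. Speed limits (rad/s): [2.79, 2.79, 3.14, 3.14, 3.14, 3.14].

### API

Orientations are given as a 3x3 rotation matrix whose columns are the frame's x, y, z axes.
In Python, from plant import manip gives the robot as it stands.
- The arm moves only by the tool carry_out, never from a script. Its argument "motion" is a list of rows, each a list of 7 numbers: the closure, from 0 (fully open) to 1 (shut), then the shift along the tool's x, y, z as a fraction of full scale, then the turn, a rotation vector about the tool's x, y, z as a fraction of full scale. A call has 1 to 12 rows; each row is the pose to reach, as a shift and turn from the pose commanded when the call began, along the tool's axes at that moment; what a row does not reach only later rows make up. Full scale, the value 1, is 300 mm for a shift and 45 degrees for a turn. A row lasts 1/8 s, in which the tool goes at most 62.5 mm and 10.7 degrees, less where a joint would pass 70% of its speed; a pose out of reach is approached as far as the arm can. A call with a number of a shift or a turn outside -1 to 1 is refused whole. A call with a gripper value outside its range is refused whole. The fingers move at their own pace and stop on an object; the grip force is fixed at half the most. Time passes only in rows, so rows that repeat a pose let the fingers close. It gives the time, the measured TCP pose, the force and the opening at its end, in the units of the state.
- manip.state(): the state, without advancing time (a new reading comes with each control period).
- manip.grab_frame(name): name is "scene" or "top"; returns a dict with "image" (400x640x3 uint8, red, green, blue), "depth" (400x640 float32, m along the optical axis (not along the pixel's ray), 0 where there is no reading), "fx", "fy", "cx", "cy" (pixels), "rvec" (rotation vector, rad) and "tvec" (3), from world to camera coordinates, as OpenCV has them. Camera axes: x right, y down, z forward; pixel columns grow to the right and rows downward; lengths in m; the calibration is good to about 2 mm. A picture is of the moment at which its call begins.
- manip.close_job(): hands the job in, once; it reports no verdict.
The state is a dict: "t": time; "q": joint angles; "joint_velocities": joint speeds; "joint_torque": joint torques, N m; "tcp_pos": TCP position; "ee_rot": TCP orientation; "wrist_force": force on the tool from outside, world axes, zero at the start; "ft_torque": the same for the moment, N m; "grip_width": finger opening in m.
Only numpy, scipy, OpenCV 4.12 (cv2) and the standard library are available. Lean on these libraries where they do the work, as an engineer would, in place of code of your own. Each camera call takes 0.05 s, during which the arm holds its last target. There are 200 camera calls.

### The job

The repaired rim lock's cover is not screwed down yet, so do not lift, tip or squeeze it: push it gently along the bench top with the fingertips, lengthwise through the narrow gap between the teak box and the green vice, and on until the whole lock lies within the red rectangle painted beyond the gap. Leave the other tools and wares where they are.

Things in the scene. Friction and masses are not known exactly. Their poses are not given: they have to be found in the camera images.
- rim_lock: Loose dark steel rim lock: flat rectangular case 64 mm (x) by 96 mm (y, lengthwise) by 28 mm high, corners rounded 4 mm, 0.3 to 0.65 kg, lying flat; flush brass keyhole disc on top. Origin at the centre of its underside. Starts on the -y side of the gap (robot's right), up to 20 degrees askew and up to 40 mm off the gap's centre line. Slide it only.
- lock_mid (a point): The centre of the underside of the rim lock (same point as its origin).
- lock_corner0 (a point): Lower corner of the rim lock at its own (-32, -48) mm.
- lock_corner1 (a point): Lower corner of the rim lock at its own (+32, -48) mm.
- lock_corner2 (a point): Lower corner of the rim lock at its own (+32, +48) mm.
- lock_corner3 (a point): Lower corner of the rim lock at its own (-32, +48) mm.
- teak_box: Fixed closed teak box with a flat hinged brass lid, 110 mm (x) by 100 mm (y) by 45 mm high, screwed to the bench; origin at the centre of its underside. Its own -x face is one side of the gap. The gap runs along its own y axis; the lock must travel towards its +y.
- vice: Fixed green drill vice, 80 mm (x) by 80 mm (y) by 45 mm high, bolted down with the same yaw as the teak box; its flat +x face is the other side of the gap. A screw handle sticks out 11 mm on its -x side. Origin at the centre of its underside, 166 mm from the teak box's origin along the box's -x.
- gap_mid (a point): Middle of the gap, at bench level: 71 mm wide between box and vice (3.5 mm spare on each side of the lock), the narrow part running from -40 to +40 mm along the teak box's y axis. It lies at (-90.5, 0, 0) mm in the teak box frame.
- pad: Red rectangle painted flush on the bench (no step), 110 mm (x) by 150 mm (y), same yaw as the teak box, beyond the gap: its centre, the origin, lies 160 to 190 mm past the middle of the gap along the box's +y and up to 10 mm to either side of the gap's centre line.
- gate_key: Bystander: long black iron gate key, about 160 mm, lying flat on the bench beyond the teak box (far from the robot). Origin near the middle of its shank.
- centre_punch: Bystander: chrome centre punch, 90 mm long, 10 mm thick, lying on the teak box's lid along the box's y (top at 55 mm above the bench). Origin near its middle.
- screwdriver: Bystander: red-handled screwdriver, about 190 mm long, 24 mm thick, lying on the bench to the robot's right. Origin near its middle.
- caliper: Bystander: steel vernier caliper, 200 mm long, 9 mm thick, lying on the bench far left, beyond the red rectangle. Origin near the middle of its beam.
- padlock: Bystander: brass padlock standing upright, 45 by 20 by 70 mm high, on the robot's left. Origin at the centre of its underside.
- oil_can: Bystander: yellow oil can, 60 mm across the base, 125 mm to the tip of its spout, standing on the bench to the robot's right. Origin at the centre of its underside.
Things that resemble listed ones, but are neither listed nor needed, are in the scene too. Leave any orange look-alike of the rim_lock alone. What is shaped like the teak_box but pink is not meant.

How it is judged:
On the way:
1. the lock is in the narrow gap between box and vice (horizontal distance between lock_mid and gap_mid below 0.02 m).
At the end, for the whole second after the job is handed in: After having passed through the gap, the lock lies flat and at rest with all four lower corners within the red rectangle (1 mm grace), its underside within 4 mm of the bench; every bystander is within 20 mm of where it started (x of lock_corner0 in the frame of pad between -0.056 and 0.056 m and y of lock_corner0 in the frame of pad between -0.076 and 0.076 m and height (world z) of each of lock_corner0, lock_corner1, lock_corner2, lock_corner3 below 0.004 m and x of lock_corner1 in the frame of pad between -0.056 and 0.056 m and y of lock_corner1 in the frame of pad between -0.076 and 0.076 m and x of lock_corner2 in the frame of pad between -0.056 and 0.056 m and y of lock_corner2 in the frame of pad between -0.076 and 0.076 m and x of lock_corner3 in the frame of pad between -0.056 and 0.056 m and y of lock_corner3 in the frame of pad between -0.076 and 0.076 m and linear speed of rim_lock below 0.01 m/s and distance of each of gate_key, centre_punch, screwdriver, caliper, padlock, oil_can from where it was at the start of the episode below 0.02 m); the robot touches nothing.
It fails at once if the fingers squeeze or force the lock with more than 35 N (contact force between the fingers and rim_lock above 35 N).
It fails at once if the arm or the gripper's body, not the fingers, pushes the lock (contact force between the arm and rim_lock above 2 N).
It fails at once if the lock is lifted off the bench (more than 8 mm at its middle) or tipped by more than 9 degrees (height (world z) of lock_mid above 0.008 m or angle between rim_lock's own z axis and vertical above 0.16 rad).
It fails at once if a bystander is moved by more than 20 mm (distance of any of gate_key, centre_punch, screwdriver, caliper, padlock, oil_can from where it was at the start of the episode above 0.02 m).
It also fails if it takes over 64 s, if anything falls off the work surface, if the arm or the gripper's body presses on something with over 40 N, if the wrist force passes 120 N, or if a joint passes its speed limit or range.

## Working session

There is one attempt and no reset: what is moved stays moved. The work goes in short steps, Python scripts to look and compute and a tool call to move; the robot and the scene stay as the last step left them, time stands still between calls to the robot, and variables do not carry over. Pictures are saved under pics/ and viewed, about 8 in all and at most 12, crops included, and the job is handed in when it is done.

Besides the shell and the picture viewer there is one more tool, called after "Emit:" as a command line: name --pt "numbers of a row" for each row, then --argument value for the rest. carry_out: Moves the arm, as the interface text tells. Shift numbers are shares of 300 mm and turn numbers shares of 45 degrees, none past 1 either way. Its arguments: {"type":"object","properties":{"motion":{"type":"array"}},"required":["motion"]}

```bash
mkdir -p pics; cat > h.py <<'E'
import numpy as np, cv2
from plant import manip
def grab(n,save=None):
    f=manip.grab_frame(n)
    if save: cv2.imwrite('pics/'+save,cv2.cvtColor(f['image'],cv2.COLOR_RGB2BGR))
    return f
def ray(f,px,z):
    R=cv2.Rodrigues(np.array(f['rvec'],float))[0]; t=np.array(f['tvec'],float).ravel()
    px=np.atleast_2d(px).astype(float)
    d=np.c_[(px[:,0]-f['cx'])/f['fx'],(px[:,1]-f['cy'])/f['fy'],np.ones(len(px))]@R
    c=-R.T@t
    return c+d*((z-c[2])/d[:,2])[:,None]
E
python3 - <<'E'
from h import *
f=grab('top','top0.png'); grab('scene','scene0.png')
print(ray(f,[[0,0],[639,0],[0,399],[320,200]],0), f['fx'])
s=manip.state(); print(s['t'],s['tcp_pos'],s['ee_rot'],s['grip_width'])
E
```

```text
[[ 1.56382808  1.23246302  0.        ]
 [ 1.2984069  -1.46234756  0.        ]
 [-0.00263191  1.11780064  0.        ]
 [ 0.57193423 -0.02748276  0.        ]] 366.9001912543739
0.1 [ 0.19279829 -0.59369683  0.20059472] [[ 3.08685910e-01 -9.51163936e-01 -4.18689836e-04]
 [-9.51161599e-01 -3.08686086e-01  2.12420981e-03]
 [-2.14971549e-03 -2.57471942e-04 -9.99997656e-01]] 0.08532457819764341
```

View pics/top0.png

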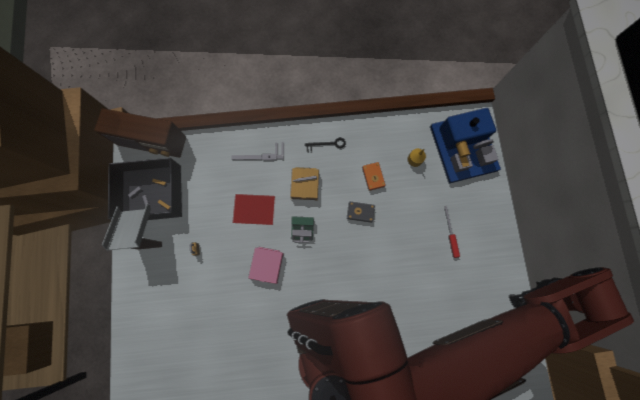

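View pics/scene0.png

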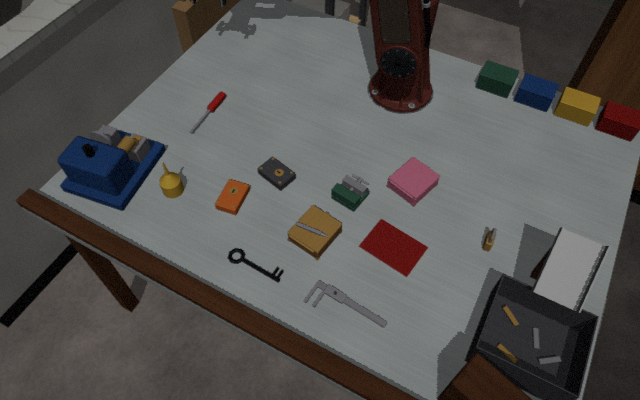

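```bash
cat >> h.py <<'E'
def blob(f,mask,roi,z,dims=None):
    """mask within roi(x0,y0,x1,y1) -> metric rectified rect at height z: centre, long-side, short-side, yaw of long side(deg)"""
    m=np.zeros(mask.shape,np.uint8); x0,y0,x1,y1=roi; m[y0:y1,x0:x1]=mask[y0:y1,x0:x1]
    n,l,s,c=cv2.connectedComponentsWithStats(m); i=1+np.argmax(s[1:,4]); m=(l==i).astype(np.uint8)
    cs=cv2.findContours(m,cv2.RETR_EXTERNAL,cv2.CHAIN_APPROX_NONE)[0]; k=max(cs,key=len)[:,0]
    fill=np.zeros_like(m); cv2.drawContours(fill,[k[:,None]],-1,1,-1)
    ys,xs=np.nonzero(fill)
    # pixel corners' hull is dilated by .5px as a pixel covers +-0.5
    P=ray(f,np.c_[xs,ys],z)[:,:2]; mean=P.mean(0)
    (c,(w,h),a)=cv2.minAreaRect((ray(f,k,z)[:,:2]*1000).astype(np.float32))
    C=np.cov(P.T); ev,V=np.linalg.eigh(C); yaw=np.degrees(np.arctan2(V[1,1],V[0,1]))
    return dict(mean=mean.round(4),sides=np.sqrt(12*ev).round(4),yawPCA=round(yaw,1),rect_c=np.round(c,1),rect=np.round((w,h),1),ra=round(a,1),n=len(xs))
E
python3 - <<'E'
from h import *
t=grab('top'); s=grab('scene')
def crop(f,x0,y0,x1,y1,k): return cv2.resize(cv2.cvtColor(f['image'],cv2.COLOR_RGB2BGR)[y0:y1,x0:x1],None,fx=k,fy=k,interpolation=cv2.INTER_CUBIC)
a=crop(t,225,125,425,290,4); cv2.imwrite('pics/ct.png',a[:600])
for n,f,R in(('top',t,dict(lock=(340,195,382,228),box=(285,162,325,204),vice=(285,212,322,252),pad=(225,185,283,232))),('scene',s,dict(lock=(252,150,300,193),box=(283,200,347,262),vice=(328,170,372,212),pad=(350,212,435,280)))):
    hsv=cv2.cvtColor(f['image'],cv2.COLOR_RGB2HSV).astype(int); H,S,V=hsv[...,0],hsv[...,1],hsv[...,2]
    M=dict(lock=((V<115)),box=((H>8)&(H<30)&(S>90)),vice=((H>45)&(H<95)&(S>60)),pad=(((H<6)|(H>174))&(S>150)))
    for k in R:
        z=dict(lock=.028,box=.045,vice=.045,pad=0)[k]
        if k!='vice':print(n,k,blob(f,M[k].astype(np.uint8),R[k],z))
        else:
            x0,y0,x1,y1=R[k]; ys,xs=np.nonzero(M[k][y0:y1,x0:x1]);print(n,'vice px',len(xs),V[y0:y1,x0:x1][M[k][y0:y1,x0:x1]].mean())
E
```

```text
top lock {'mean': array([ 0.5017, -0.1699]), 'sides': array([0.0819, 0.101 ]), 'yawPCA': np.float64(68.5), 'rect_c': array([ 501.8, -170. ]), 'rect': array([102.6,  82.9]), 'ra': 76.0, 'n': 616}
top box {'mean': array([0.631 , 0.0241]), 'sides': array([0.0979, 0.1181]), 'yawPCA': np.float64(172.6), 'rect_c': array([633.2,  23.7]), 'rect': array([ 96.9, 115.3]), 'ra': 81.7, 'n': 709}
top vice px 143 75.72727272727273
top pad {'mean': array([0.5619, 0.2231]), 'sides': array([0.1002, 0.1389]), 'yawPCA': np.float64(81.4), 'rect_c': array([562.5, 223.4]), 'rect': array([138.8, 100.4]), 'ra': 81.4, 'n': 980}
scene lock {'mean': array([ 0.5184, -0.1658]), 'sides': array([0.0767, 0.1085]), 'yawPCA': np.float64(72.6), 'rect_c': array([ 517.9, -166.2]), 'rect': array([111.4,  78.4]), 'ra': 75.9, 'n': 808}
scene box {'mean': array([0.6451, 0.0305]), 'sides': array([0.1082, 0.1289]), 'yawPCA': np.float64(-177.3), 'rect_c': array([643.5,  29.4]), 'rect': array([110.6, 126.9]), 'ra': 81.5, 'n': 1530}
scene vice px 504 52.57738095238095
scene pad {'mean': array([0.5628, 0.224 ]), 'sides': array([0.1074, 0.1472]), 'yawPCA': np.float64(81.1), 'rect_c': array([561.7, 222.7]), 'rect': array([147.3, 107.3]), 'ra': 81.5, 'n': 1942}
```

View pics/ct.png

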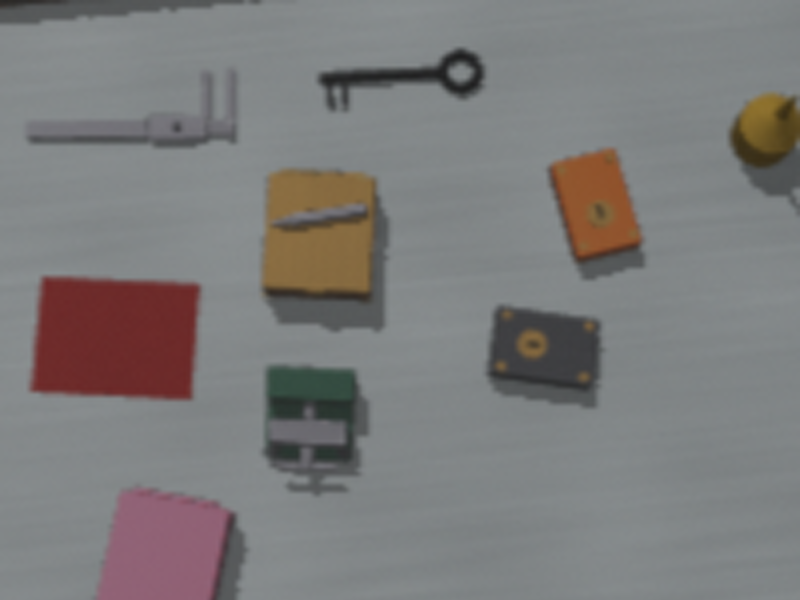

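```bash
cat >> h.py <<'E'
def cloud(f):
    R=cv2.Rodrigues(np.array(f['rvec'],float))[0]; t=np.array(f['tvec'],float).ravel()
    v,u=np.mgrid[:400,:640]; d=f['depth']
    P=np.stack([(u-f['cx'])/f['fx']*d,(v-f['cy'])/f['fy']*d,d],-1)
    P=(P-t)@R; P[d==0]=np.nan; return P
def tops(f,c,r,z0,z1):
    P=cloud(f).reshape(-1,3); P=P[(np.hypot(P[:,0]-c[0],P[:,1]-c[1])<r)&(P[:,2]>z0)&(P[:,2]<z1)]
    (cc,wh,a)=cv2.minAreaRect((P[:,:2]*1000).astype(np.float32))
    ev,V=np.linalg.eigh(np.cov(P[:,:2].T)); v=V[:,1]*np.sign(V[1,1])
    return len(P),(P.mean(0)*1000).round(1),(np.sqrt(12*ev)*1000).round(1),round(np.degrees(np.arctan2(v[1],v[0])),1),np.round(cc,1),np.round(wh,1),round(a,1)
E
python3 - <<'E'
from h import *
for n in('top','scene'):
    f=grab(n); R=cv2.Rodrigues(np.array(f['rvec'],float))[0]; print(n,'cam',-R.T@np.ravel(f['tvec']))
    P=cloud(f).reshape(-1,3); b=P[(abs(P[:,0]-.45)<.05)&(abs(P[:,1]-.0)<.05)]; print('bench z',np.nanmedian(b[:,2]),np.nanstd(b[:,2]))
    print('lock',tops(f,(.51,-.168),.08,.022,.034))
    print('box',tops(f,(.638,.026),.1,.039,.049))
    print('vice',tops(f,(.474,.05),.065,.039,.049))
    if n=='top':
        for k,p,z in(('oil',(417,157),0.03),('sd',(452,232),.012),('sdtip',(446,207),.005),('sdend',(456,256),.012),('orange',(373,177),.028)): print(k,ray(f,p,z))
E
```

```text
top cam [0.3082916  0.00622606 1.35503227]
bench z 0.0011237980964084431 0.017191637170708166
lock (427, array([ 510. , -169.9,   27.3]), array([63.5, 95.6]), np.float64(76.2), array([ 511.2, -169.8]), array([95.8, 64.3]), 75.9)
box (695, array([633.5,  25.8,  44.3]), array([100.7, 116.2]), np.float64(171.6), array([636.2,  25.1]), array([ 99.3, 114.1]), 81.6)
vice (267, array([480.1,  49.1,  43.4]), array([76., 77.]), np.float64(113.1), array([476. ,  49.3]), array([79.8, 68.7]), 81.3)
oil [[ 0.69421775 -0.40750931  0.03      ]]
sd [[ 0.40252276 -0.49686248  0.012     ]]
sdtip [[ 0.49764113 -0.49329688  0.005     ]]
sdend [[ 0.31518543 -0.49627138  0.012     ]]
orange [[ 0.63390883 -0.23254476  0.028     ]]
scene cam [1.24299944 0.35738475 1.17744352]
bench z 0.002429583000211345 0.018942084723274414
lock (594, array([ 514.4, -170.4,   28.1]), array([64.9, 96.6]), np.float64(75.8), array([ 512.3, -171.6]), array([98.8, 66.5]), 76.2)
box (1204, array([638.9,  25.3,  44.8]), array([100.9, 119.2]), np.float64(171.7), array([636.8,  24.3]), array([102.4, 119.5]), 81.7)
vice (411, array([482. ,  47.3,  44. ]), array([75.4, 77.1]), np.float64(179.5), array([479. ,  48.3]), array([77.9, 71.7]), 80.0)
```

The dark grey plate at (361,212) is the rim lock. The one at (373,177) is orange, so it's the look-alike. The teak box is the ochre one at (305,184) with the punch on its lid; the pink one at (266,265) is the decoy. The crop confirms all of this. I'm approaching a spot behind the lock.

Emit:
carry_out --pt "0.62 -0.06 -0.11 0 0 0 -0.12" --pt "0.62 -0.13 -0.22 0 0 0 -0.24" --pt "0.62 -0.19 -0.33 0 0 0 -0.35" --pt "0.62 -0.25 -0.44 0 0 0 -0.47" --pt "0.62 -0.31 -0.55 0 0 0 -0.59" --pt "0.62 -0.376 -0.657 0 0 0 -0.706" --pt "0.62 -0.376 -0.657 0 0 0 -0.706"

```text
t: 1.18
tcp_pos: [0.3469, -0.4245, 0.2018]
ee_rot: [[0.765, -0.644, 0.0], [-0.644, -0.765, 0.001], [-0.0, -0.001, -1.0]]
wrist_force: [-0.0, -0.9, -0.2]
grip_width: 0.0325
```

Emit:
carry_out --pt "0.62 0.005 -0.13 0 0 0 -0.12" --pt "0.62 0.01 -0.26 0 0 0 -0.24" --pt "0.62 0.015 -0.39 0 0 0 -0.36" --pt "0.62 0.02 -0.52 0 0 0 -0.48" --pt "0.62 0.025 -0.64 0 0 0 -0.6" --pt "0.62 0.027 -0.75 0 0 0 -0.702" --pt "0.62 0.027 -0.75 0.13 0 0 -0.702" --pt "0.62 0.027 -0.75 0.26 0 0 -0.702" --pt "0.62 0.027 -0.75 0.39 0 0 -0.702" --pt "0.62 0.027 -0.75 0.52 0 0 -0.702" --pt "0.62 0.027 -0.75 0.6 0 0 -0.702" --pt "0.62 0.027 -0.75 0.636 0 0 -0.702"

```text
t: 2.68
tcp_pos: [0.4958, -0.26, 0.0092]
ee_rot: [[0.988, -0.152, -0.003], [-0.152, -0.988, 0.001], [-0.003, -0.001, -1.0]]
wrist_force: [-0.0, 2.5, -0.0]
grip_width: 0.0326
```

Emit:
carry_out --pt "0.62 0 -0.03 0 0 0 0" --pt "0.62 0 -0.055 0 0 0 0" --pt "0.62 0 -0.07 0 0 0 0" --pt "0.62 0 -0.083 0 0 0 0" --pt "0.62 0 -0.096 0 0 0 0" --pt "0.62 0 -0.11 0 0 0 0" --pt "0.62 0 -0.122 0 0 0 0" --pt "0.62 0 -0.134 0 0 0 0" --pt "0.62 0 -0.146 0 0 0 0" --pt "0.62 0 -0.158 0 0 0 0" --pt "0.62 0 -0.17 0 0 0 0" --pt "0.62 0 -0.18 0 0 0 0"

```text
t: 4.18
tcp_pos: [0.5053, -0.2062, 0.011]
ee_rot: [[0.989, -0.15, -0.0], [-0.15, -0.989, 0.0], [-0.0, -0.0, -1.0]]
wrist_force: [-0.5, -0.2, 0.4]
grip_width: 0.0325
```

```bash
cat >> h.py <<'E'
G=np.array([547.2,38.6]); Y=np.array([.1478,.989]); X=np.array([.989,-.1478])
def gf(p): d=np.asarray(p)[:2]-G; return (d@X).round(1),(d@Y).round(1)
def look(c,r=.075,save=None):
    for n in('scene','top'):
        f=grab(n,n+save if save else None); P=cloud(f); h=cv2.cvtColor(f['image'],cv2.COLOR_RGB2HSV)
        m=(P[...,2]>.021)&(P[...,2]<.034)&(np.hypot(P[...,0]-c[0],P[...,1]-c[1])<r)
        m=m.astype(np.uint8); m=cv2.morphologyEx(m,cv2.MORPH_OPEN,np.ones((3,3),np.uint8))
        k,l,s,_=cv2.connectedComponentsWithStats(m)
        if k<2: print(n,'none');continue
        Q=P[l==1+np.argmax(s[1:,4])][:,:2]*1000
        a=cv2.minAreaRect(Q.astype(np.float32)); ev,V=np.linalg.eigh(np.cov(Q.T)); v=V[:,1]*np.sign(V[1,1])
        print(n,len(Q),'mean gap-frame',gf(Q.mean(0)),'rect',gf(a[0]),np.round(a[1],1),round(a[2],1),'yaw',round(np.degrees(np.arctan2(v[1],v[0])),1))
    s=manip.state(); print('t',s['t'],'tcp gap',gf(s['tcp_pos']*1000 if hasattr(s['tcp_pos'],'shape') else np.array(s['tcp_pos'])*1000),s['tcp_pos'][2],'F',np.round(s['wrist_force'],1))
E
python3 -c "
from h import *
look((.515,-.15),.08,'1.png')"
```

```text
scene 545 mean gap-frame (np.float64(-1.8), np.float64(-207.9)) rect (np.float64(-3.2), np.float64(-212.0)) [96.  66.5] 76.7 yaw 74.5
top 140 mean gap-frame (np.float64(-0.5), np.float64(-181.8)) rect (np.float64(-2.5), np.float64(-184.0)) [36.6 61. ] 80.1 yaw 159.3
t 4.275 tcp gap (np.float64(-5.3), np.float64(-248.2)) 0.01095237945851267 F [-0.5  0.6 -0. ]
```

View pics/scene1.png

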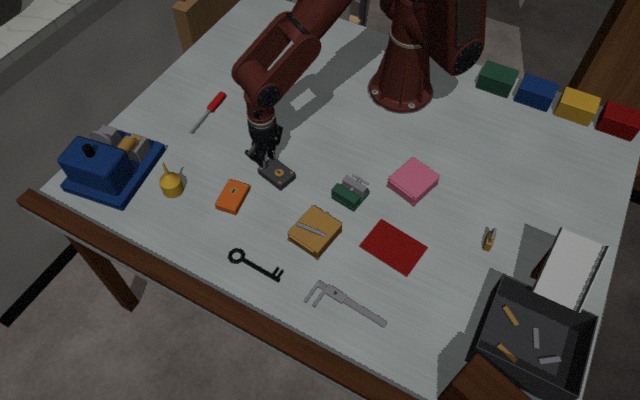

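```bash
python3 -c "
from h import *
a=cv2.imread('pics/scene1.png')[120:210,225:325]; b=cv2.imread('pics/top1.png')[160:260,300:420]
cv2.imwrite('pics/c1.png',np.hstack([cv2.resize(a,(440,400),interpolation=2),cv2.resize(b,(360,400),interpolation=2)]))"
```

```text
(no output)
```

View pics/c1.png

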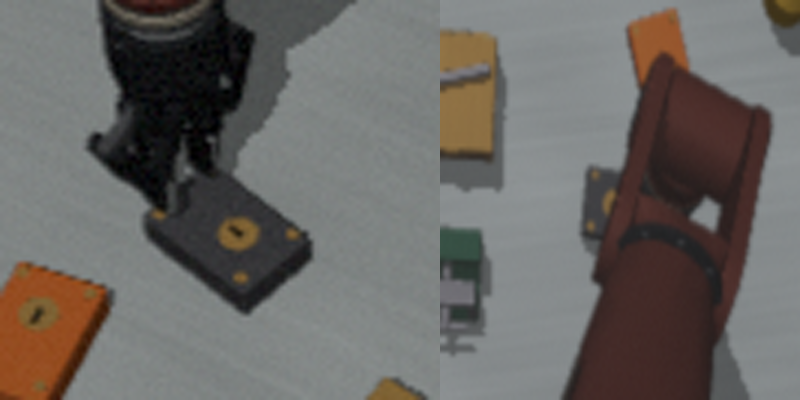

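```bash
python3 - <<'E'
from h import *
f=grab('scene');P=cloud(f).reshape(-1,3)*1000
d=P[:,:2]-G; x=d@X; y=d@Y
m=(abs(x+5)<50)&(y>-290)&(y<-150)&(P[:,2]>6)&(P[:,2]<80)
for lo in range(-290,-150,10):
    k=m&(y>=lo)&(y<lo+10)
    print(lo,[int((k&(P[:,2]>=z)&(P[:,2]<z+8)).sum()) for z in range(6,80,8)], 'x of z>34:',np.round(np.sort(x[k&(P[:,2]>34)])[[0,-1]],0) if (k&(P[:,2]>34)).any() else '')
E
```

```text
-290 [1, 0, 0, 0, 0, 0, 0, 0, 0, 0] x of z>34: 
-280 [1, 0, 0, 0, 0, 0, 0, 0, 0, 0] x of z>34: 
-270 [0, 1, 4, 0, 0, 0, 0, 0, 0, 0] x of z>34: 
-260 [4, 4, 29, 4, 3, 5, 6, 3, 5, 3] x of z>34: [-24.  26.]
-250 [5, 2, 42, 14, 5, 8, 12, 13, 11, 3] x of z>34: [-37.  27.]
-240 [4, 6, 47, 15, 1, 8, 9, 9, 10, 2] x of z>34: [-31.  22.]
-230 [4, 7, 46, 10, 0, 0, 0, 0, 0, 0] x of z>34: 
-220 [3, 4, 39, 21, 0, 0, 0, 0, 0, 0] x of z>34: [-3. -1.]
-210 [5, 2, 46, 19, 0, 0, 0, 0, 0, 0] x of z>34: [-15. -15.]
-200 [2, 4, 44, 19, 0, 0, 0, 0, 0, 0] x of z>34: [-25.  -8.]
-190 [4, 3, 51, 12, 0, 0, 0, 0, 0, 0] x of z>34: 
-180 [7, 5, 54, 16, 0, 0, 0, 0, 0, 0] x of z>34: [8. 8.]
-170 [26, 24, 26, 8, 0, 0, 0, 0, 0, 0] x of z>34: 
-160 [1, 0, 0, 0, 0, 0, 0, 0, 0, 0] x of z>34:
```

Emit:
carry_out --pt "0.62 0 0 -0.03 0 0 0" --pt "0.62 0 0 -0.06 0 0 0" --pt "0.62 0 0.06 -0.06 0 0 0" --pt "0.62 0 0.12 -0.06 0 0 0" --pt "0.62 0 0.17 -0.06 0 0 0" --pt "0.62 0 0.17 -0.06 0 0 0" --pt "0.62 0 0.17 -0.03 0 0 0" --pt "0.62 0 0.17 0 0 0 0" --pt "0.62 0 0.17 0 0 0 0"

```text
t: 5.45
tcp_pos: [0.4963, -0.2555, 0.0093]
ee_rot: [[0.989, -0.15, -0.003], [-0.15, -0.989, 0.002], [-0.003, -0.002, -1.0]]
wrist_force: [0.3, -0.2, 0.2]
grip_width: 0.0326
```

```bash
python3 - <<'E'
from h import *
look((.515,-.165),.08)
f=grab('scene','scene2.png');P=cloud(f).reshape(-1,3)*1000
d=P[:,:2]-G; x=d@X; y=d@Y
m=(abs(x+5)<50)&(y>-330)&(y<-264)&(P[:,2]>4)&(P[:,2]<80)
k=m; print([int((k&(P[:,2]>=z)&(P[:,2]<z+4)).sum()) for z in range(4,80,4)])
q=P[k]; i=np.argsort(q[:,2])[:25]; print(np.c_[x[k],y[k],q[:,2]][i].round(0).tolist())
im=cv2.imread('pics/scene2.png')[110:210,215:325]; cv2.imwrite('pics/c2.png',cv2.resize(im,None,fx=6,fy=6,interpolation=2))
E
```

```text
scene 587 mean gap-frame (np.float64(-1.1), np.float64(-211.5)) rect (np.float64(-3.4), np.float64(-212.8)) [99.1 66.2] 76.1 yaw 77.3
top 396 mean gap-frame (np.float64(-4.6), np.float64(-208.0)) rect (np.float64(-5.2), np.float64(-210.2)) [93.5 62.6] 75.9 yaw 84.3
t 5.55 tcp gap (np.float64(-5.7), np.float64(-299.0)) 0.010502699282715855 F [-0.2  0.5 -0.1]
[38, 0, 0, 0, 0, 0, 0, 0, 0, 4, 12, 11, 6, 20, 10, 13, 14, 8, 14]
[[27.0, -276.0, 4.0], [-42.0, -285.0, 4.0], [-40.0, -327.0, 4.0], [18.0, -320.0, 4.0], [-19.0, -321.0, 4.0], [9.0, -296.0, 4.0], [44.0, -316.0, 4.0], [2.0, -279.0, 4.0], [-45.0, -307.0, 4.0], [18.0, -269.0, 4.0], [8.0, -281.0, 4.0], [-33.0, -297.0, 5.0], [11.0, -322.0, 5.0], [-38.0, -278.0, 5.0], [27.0, -300.0, 5.0], [-25.0, -326.0, 5.0], [24.0, -295.0, 5.0], [-27.0, -285.0, 5.0], [-42.0, -297.0, 5.0], [-10.0, -289.0, 5.0], [-41.0, -280.0, 5.0], [7.0, -310.0, 5.0], [-10.0, -281.0, 5.0], [-9.0, -296.0, 5.0], [17.0, -285.0, 6.0]]
```

View pics/c2.png

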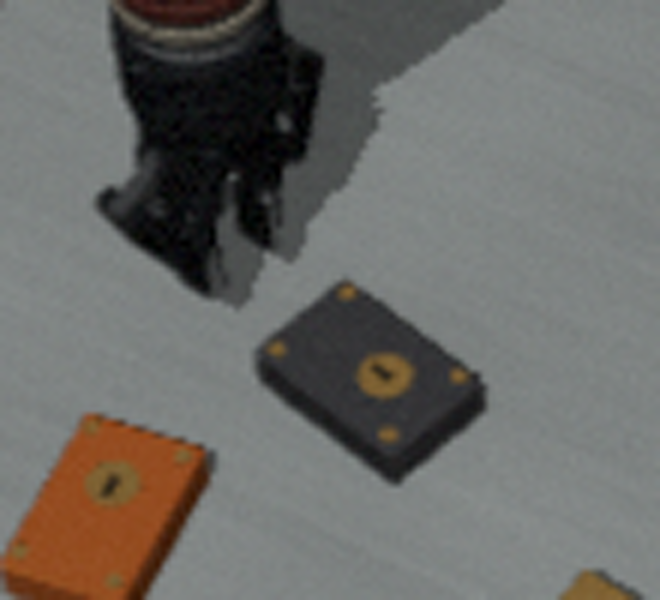

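Emit:
carry_out --pt "0.62 0 0 0.02 0 0 0" --pt "0.62 0 0 0.04 0 0 0" --pt "0.62 0 0 0.06 0 0 0" --pt "0.62 0 0 0.075 0 0 0" --pt "0.62 0 0 0.075 0 0 0"

```text
t: 6.22
tcp_pos: [0.4971, -0.2566, -0.0122]
ee_rot: [[0.989, -0.151, -0.001], [-0.151, -0.989, 0.001], [-0.001, -0.001, -1.0]]
wrist_force: [-0.2, -0.5, -0.0]
grip_width: 0.0323
```

```bash
python3 - <<'E'
from h import *
for n in('scene','top'):
    f=grab(n,n+'3.png');P=cloud(f).reshape(-1,3)*1000
    d=P[:,:2]-G; x=d@X; y=d@Y
    m=(abs(x+5)<50)&(y>-330)&(y<-268)&(P[:,2]>4)&(P[:,2]<80)
    k=m; print(n,[int((k&(P[:,2]>=z)&(P[:,2]<z+4)).sum()) for z in range(4,80,4)])
    k=m&(P[:,2]>14)&(P[:,2]<60)
    for z in range(8,80,8):
        k=m&(P[:,2]>z)&(P[:,2]<z+8)
        if k.any(): print(z,'x',x[k].min().round(),x[k].max().round(),'y',y[k].min().round(),y[k].max().round())
print(manip.state()['wrist_force'],manip.state()['tcp_pos'])
E
```

```text
scene [39, 4, 0, 2, 12, 3, 17, 12, 11, 14, 11, 11, 9, 13, 16, 20, 34, 21, 15]
8 x -36.0 25.0 y -327.0 -297.0
16 x -25.0 22.0 y -309.0 -288.0
24 x -26.0 25.0 y -309.0 -287.0
32 x -33.0 27.0 y -308.0 -286.0
40 x -31.0 23.0 y -312.0 -285.0
48 x -34.0 27.0 y -309.0 -286.0
56 x -40.0 39.0 y -309.0 -285.0
64 x -53.0 44.0 y -309.0 -284.0
72 x -53.0 44.0 y -311.0 -285.0
top [0, 0, 0, 0, 0, 0, 0, 0, 0, 0, 0, 0, 0, 0, 0, 0, 0, 0, 0]
[-0.29681845 -0.10799274  0.47177761] [ 0.49766383 -0.25692667 -0.01153159]
```

Emit:
carry_out --pt "0.62 0 -0.03 0.01 0 0 0" --pt "0.62 0 -0.055 0.01 0 0 0" --pt "0.62 0 -0.07 0.01 0 0 0" --pt "0.62 0 -0.083 0.01 0 0 0" --pt "0.62 0 -0.096 0.01 0 0 0" --pt "0.62 0 -0.11 0.01 0 0 0" --pt "0.62 0 -0.122 0.01 0 0 0" --pt "0.62 0 -0.134 0.01 0 0 0" --pt "0.62 0 -0.146 0.01 0 0 0" --pt "0.62 0 -0.158 0.01 0 0 0" --pt "0.62 0 -0.17 0.01 0 0 0" --pt "0.62 0 -0.18 0.01 0 0 0"

```text
t: 7.82
tcp_pos: [0.5058, -0.2035, -0.0143]
ee_rot: [[0.989, -0.15, 0.0], [-0.15, -0.989, -0.0], [0.0, 0.0, -1.0]]
wrist_force: [-1.0, -3.1, 1.1]
grip_width: 0.0323
```

```bash
cat >> h.py <<'E'
def look2(ylo,yhi,xc=0):
    """lock top points in the gap frame, away from fingers: robust extents"""
    for n in('scene','top'):
        f=grab(n); P=cloud(f)*1000; h=cv2.cvtColor(f['image'],cv2.COLOR_RGB2HSV)
        d=P[...,:2]-G; x=d@X; y=d@Y
        m=((P[...,2]>20)&(P[...,2]<36)&(y>ylo)&(y<yhi)&(abs(x-xc)<60)).astype(np.uint8)
        k,l,s,_=cv2.connectedComponentsWithStats(cv2.morphologyEx(m,cv2.MORPH_OPEN,np.ones((3,3),np.uint8)))
        if k<2: print(n,'none'); continue
        b=l==1+np.argmax(s[1:,4]); Q=np.c_[x[b],y[b]]
        a=cv2.minAreaRect(Q.astype(np.float32)); print(n,len(Q),'rect',np.round(a[0],1),np.round(a[1],1),round(a[2],1),'x',np.percentile(Q[:,0],[1,99]).round(1),'y',np.percentile(Q[:,1],[1,99]).round(1))
    s=manip.state(); print('t',round(s['t'],2),'tcp gap',gf(np.array(s['tcp_pos'])*1000),s['tcp_pos'][2],'F',np.round(s['wrist_force'],1))
E
python3 -c "
from h import *
look2(-236,-100)"
```

```text
scene 618 rect [  -6.5 -186.2] [ 66.6 100.1] 1.0 x [-38.7  24.2] y [-233.5 -137.9]
top 255 rect [  -9.4 -167.8] [63.4 62.9] 0.5 x [-40.5  21.4] y [-196.5 -136.5]
t 7.92 tcp gap (np.float64(-5.2), np.float64(-245.2)) -0.014359286075327292 F [-0.6 -2.7  1.1]
```

```bash
python3 - <<'E'
from h import *
for n in('scene','top'):
    f=grab(n); P=cloud(f)*1000; h=cv2.cvtColor(f['image'],cv2.COLOR_RGB2HSV)
    d=P[...,:2]-G; x=d@X; y=d@Y; z=P[...,2]
    for y0 in(-30,-10,10):
        m=(abs(y-y0-10)<10)
        b=m&(z>40)&(z<49)&(x>15)&(x<130); v=m&(z>40)&(z<49)&(x<-15)&(x>-100)
        low=m&(z<15)&(z>-10)&(abs(x)<45)
        print(n,y0,'box min',np.sort(x[b])[:4].round(1),'max',np.sort(x[b])[-3:].round(1),'vice max',np.sort(x[v])[-4:].round(1),'floor',np.sort(x[low])[[0,1,-2,-1]].round(1))
E
```

```text
scene -30 box min [34.8 35.7 36.4 36.5] max [129.3 129.8 129.8] vice max [-36.4 -35.5 -34.6 -33. ] floor [-39.5 -38.7   9.8   9.8]
scene -10 box min [32.2 33.8 33.9 34.1] max [129.1 129.8 129.9] vice max [-37.5 -37.5 -37.1 -35.4] floor [-40.6 -39.9  10.9  11.6]
scene 10 box min [34.3 35.1 36.6 37.6] max [129.2 129.3 129.8] vice max [-35.9 -35.6 -35.  -34.8] floor [-40.  -40.   11.2  13.1]
top -30 box min [34.5 34.9 35.1 35.2] max [128.8 128.9 129.4] vice max [-39.  -38.7 -38.4 -38.4] floor [-29.2 -29.1  34.2  35.1]
top -10 box min [32.9 32.9 33.8 34. ] max [129.2 129.2 129.5] vice max [-41.  -40.8 -39.8 -39.3] floor [-29.9 -29.8  34.1  34.1]
top 10 box min [32.9 33.1 35.8 36.3] max [127.3 127.8 128.2] vice max [-40.9 -40.5 -40.3 -37.5] floor [-31.1 -30.3  34.2  34.6]
```

Emit:
carry_out --pt "0.62 0.002 -0.02 0 0 0 0" --pt "0.62 0.004 -0.04 0 0 0 0" --pt "0.62 0.006 -0.06 0 0 0 0" --pt "0.62 0.008 -0.08 0 0 0 0" --pt "0.62 0.01 -0.1 0 0 0 0" --pt "0.62 0.012 -0.12 0 0 0 0" --pt "0.62 0.014 -0.14 0 0 0 0" --pt "0.62 0.016 -0.16 0 0 0 0" --pt "0.62 0.018 -0.18 0 0 0 0" --pt "0.62 0.02 -0.2 0 0 0 0" --pt "0.62 0.022 -0.22 0 0 0 0" --pt "0.62 0.022 -0.23 0 0 0 0"

```text
t: 9.52
tcp_pos: [0.5228, -0.1359, -0.0144]
ee_rot: [[0.989, -0.15, 0.0], [-0.15, -0.989, -0.0], [0.0, 0.0, -1.0]]
wrist_force: [-0.5, -5.3, 1.8]
grip_width: 0.0325
```

```bash
python3 -c "
from h import *
look2(-164,-42)
look2(-164,-42)"
```

```text
scene 645 rect [  -0.8 -115. ] [96.3 66.9] 89.6 x [-32.4  31.2] y [-161.1  -68.4]
top 214 rect [ -2.7 -92.5] [60.6 51.4] 1.6 x [-33.2  27.8] y [-116.8  -66.9]
t 9.62 tcp gap (np.float64(1.6), np.float64(-175.9)) -0.014406060348140924 F [-0.5 -2.7  2.7]
scene 645 rect [  -0.3 -115. ] [66.1 95.1] 0.6 x [-31.8  31.8] y [-161.   -68.3]
top 198 rect [ -3.1 -92.7] [59.9 51.4] 2.2 x [-33.2  27.1] y [-117.2  -66.9]
t 9.72 tcp gap (np.float64(1.6), np.float64(-175.9)) -0.014523922361683324 F [ 0.1 -2.9  1.1]
```

Emit:
carry_out --pt "0.62 0 -0.02 0 0 0 0" --pt "0.62 0 -0.04 0 0 0 0" --pt "0.62 0 -0.06 0 0 0 0" --pt "0.62 0 -0.08 0 0 0 0" --pt "0.62 0 -0.1 0 0 0 0" --pt "0.62 0 -0.12 0 0 0 0" --pt "0.62 0 -0.14 0 0 0 0" --pt "0.62 0 -0.16 0 0 0 0" --pt "0.62 0 -0.18 0 0 0 0" --pt "0.62 0 -0.2 0 0 0 0" --pt "0.62 0 -0.22 0 0 0 0" --pt "0.62 0 -0.22 0 0 0 0"

```text
t: 11.22
tcp_pos: [0.5325, -0.0699, -0.0146]
ee_rot: [[0.989, -0.151, -0.0], [-0.151, -0.989, 0.001], [-0.0, -0.001, -1.0]]
wrist_force: [0.9, -1.3, 2.1]
grip_width: 0.0324
```

```bash
python3 -c "
from h import *
look2(-100,10)"
```

```text
scene 653 rect [ -3.5 -49.6] [ 66.  103.5] 6.4 x [-37.5  31.3] y [-97.2  -1.9]
top 153 rect [ -3.  -18.7] [60.7 36.8] 1.6 x [-33.1  27.4] y [-36.1  -0.5]
t 11.32 tcp gap (np.float64(1.2), np.float64(-109.5)) -0.014862947816322962 F [ 0.3 -0.8  0.6]
```

Emit:
carry_out --pt "0.62 0 -0.02 0 0 0 0" --pt "0.62 0 -0.04 0 0 0 0" --pt "0.62 0 -0.06 0 0 0 0" --pt "0.62 0 -0.08 0 0 0 0" --pt "0.62 0 -0.1 0 0 0 0" --pt "0.62 0 -0.12 0 0 0 0" --pt "0.62 0 -0.14 0 0 0 0" --pt "0.62 0 -0.16 0 0 0 0" --pt "0.62 0 -0.18 0 0 0 0" --pt "0.62 0 -0.2 0 0 0 0" --pt "0.62 0 -0.22 0 0 0 0" --pt "0.62 0 -0.22 0 0 0 0"

```text
t: 12.82
tcp_pos: [0.543, -0.0049, -0.0142]
ee_rot: [[0.989, -0.151, 0.001], [-0.151, -0.989, 0.001], [0.001, -0.001, -1.0]]
wrist_force: [0.2, 0.5, 0.1]
grip_width: 0.0327
```

```bash
python3 -c "
from h import *
look2(-34,90)"
```

```text
scene 689 rect [-5.1 16. ] [98.2 69.3] 85.4 x [-38.6  31. ] y [-30.4  63.6]
top 71 rect [ 2.4 56.7] [18.8 50.2] 89.9 x [-22.5  27.5] y [47.3 65.7]
t 12.93 tcp gap (np.float64(2.4), np.float64(-44.0)) -0.014111823095143847 F [-0.3  0.3 -0.8]
```

Emit:
carry_out --pt "0.62 -0.002 -0.02 0 0 0 0" --pt "0.62 -0.004 -0.04 0 0 0 0" --pt "0.62 -0.006 -0.06 0 0 0 0" --pt "0.62 -0.008 -0.08 0 0 0 0" --pt "0.62 -0.01 -0.1 0 0 0 0" --pt "0.62 -0.01 -0.12 0 0 0 0" --pt "0.62 -0.01 -0.14 0 0 0 0" --pt "0.62 -0.01 -0.16 0 0 0 0" --pt "0.62 -0.01 -0.18 0 0 0 0" --pt "0.62 -0.01 -0.2 0 0 0 0" --pt "0.62 -0.01 -0.22 0 0 0 0" --pt "0.62 -0.01 -0.24 0 0 0 0"

```text
t: 14.42
tcp_pos: [0.5505, 0.0656, -0.0141]
ee_rot: [[0.989, -0.15, -0.0], [-0.15, -0.989, -0.001], [0.0, 0.001, -1.0]]
wrist_force: [-0.1, -5.9, 3.3]
grip_width: 0.0325
```

```bash
python3 -c "
from h import *
look2(42,170)"
```

```text
scene 736 rect [-2.  88.5] [67.4 92.9] 0.4 x [-33.9  29.3] y [ 43.2 133.9]
top 44 rect [-1.1 87.5] [23.2 22.4] 2.6 x [-12.7  10.7] y [76.1 98.8]
t 14.53 tcp gap (np.float64(-0.8), np.float64(28.1)) -0.014165134479656796 F [-0.3 -2.5  2.3]
```

Emit:
carry_out --pt "0.62 0 -0.02 0 0 0 0" --pt "0.62 0 -0.04 0 0 0 0" --pt "0.62 0 -0.06 0 0 0 0" --pt "0.62 0 -0.08 0 0 0 0" --pt "0.62 0 -0.1 0 0 0 0" --pt "0.62 -0.002 -0.12 0 0 0 0" --pt "0.62 -0.005 -0.14 0 0 0 0" --pt "0.62 -0.008 -0.16 0 0 0 0" --pt "0.62 -0.011 -0.18 0 0 0 0" --pt "0.62 -0.014 -0.2 0 0 0 0" --pt "0.62 -0.017 -0.22 0 0 0 0" --pt "0.62 -0.02 -0.24 0 0 0 0"

```text
t: 16.02
tcp_pos: [0.5554, 0.1374, -0.0142]
ee_rot: [[0.989, -0.15, -0.0], [-0.15, -0.989, -0.001], [0.0, 0.001, -1.0]]
wrist_force: [0.2, -6.0, 3.0]
grip_width: 0.0325
```

```bash
python3 -c "
from h import *
look2(114,250)
print(gf((562.3,223.3)))"
```

```text
scene 750 rect [ -8.7 160.3] [92.2 67.6] 89.7 x [-40.1  23.5] y [115.3 205.6]
top 42 rect [-10.9 165.8] [19.9 26.7] 0.6 x [-20.6  -1. ] y [152.7 179.1]
t 16.12 tcp gap (np.float64(-6.6), np.float64(99.9)) -0.014273190126281157 F [ 0.6 -3.2  2.8]
(np.float64(-12.4), np.float64(184.9))
```

Emit:
carry_out --pt "0.62 -0.002 -0.018 0 0 0 0" --pt "0.62 -0.004 -0.036 0 0 0 0" --pt "0.62 -0.006 -0.054 0 0 0 0" --pt "0.62 -0.008 -0.07 0 0 0 0" --pt "0.62 -0.01 -0.082 0 0 0 0" --pt "0.62 -0.01 -0.082 0 0 0 0" --pt "0.62 -0.006 -0.06 0 0 0 0" --pt "0.62 0 -0.03 0 0 0 0" --pt "0.62 0 -0.03 -0.1 0 0 0" --pt "0.62 0 -0.03 -0.28 0 0 0" --pt "0.62 0 0.12 -0.46 0 0 0" --pt "0.62 0 0.3 -0.6 0 0 0"

```text
t: 17.62
tcp_pos: [0.5436, 0.0591, 0.1589]
ee_rot: [[0.989, -0.149, 0.002], [-0.149, -0.989, 0.001], [0.002, -0.001, -1.0]]
wrist_force: [0.8, -0.2, 0.5]
grip_width: 0.0326
```

Emit:
carry_out --pt "0.62 0 0.2 0 0 0 0" --pt "0.62 0 0.4 0 0 0 0" --pt "0.62 0 0.6 0 0 0 0" --pt "0.62 0 0.8 0 0 0 0" --pt "0.62 0 0.8 0 0 0 0"

```text
t: 18.25
tcp_pos: [0.5063, -0.1818, 0.1568]
ee_rot: [[0.988, -0.157, 0.0], [-0.157, -0.988, -0.0], [0.0, 0.0, -1.0]]
wrist_force: [0.1, 0.4, 0.1]
grip_width: 0.0325
```

```bash
python3 - <<'E'
from h import *
look2(114,270)
a=grab('scene','scene9.png');b=grab('top','top9.png')
p=cv2.imread('pics/scene9.png')[150:340,150:460];q=cv2.imread('pics/top9.png')[125:290,200:480]
cv2.imwrite('pics/c9.png',np.vstack([cv2.resize(p,(520,318),interpolation=2),cv2.resize(q,(520,276),interpolation=2)]))
for n in('scene','top'):
    d=cv2.absdiff(cv2.imread(f'pics/{n}0.png'),cv2.imread(f'pics/{n}9.png')).max(2)>60
    k,l,s,c=cv2.connectedComponentsWithStats(cv2.morphologyEx(d.astype(np.uint8),cv2.MORPH_OPEN,np.ones((2,2)))); print(n,[(c[i].round().tolist(),s[i,4]) for i in range(1,k) if s[i,4]>6][:25])
E
```

```text
scene 790 rect [-12.4 182.7] [68.4 96.5] 0.2 x [-43.1  20.6] y [137.  230.3]
top 441 rect [-14.6 186. ] [64.2 95.3] 2.3 x [-45.   17.2] y [138.5 231.4]
t 18.35 tcp gap (np.float64(-8.1), np.float64(-220.3)) 0.1564420482683429 F [-0.   0.7 -0.3]
scene [([195.0, 1.0], np.int32(11)), ([296.0, 1.0], np.int32(22)), ([320.0, 1.0], np.int32(24)), ([266.0, 6.0], np.int32(93)), ([318.0, 8.0], np.int32(45)), ([442.0, 6.0], np.int32(12)), ([337.0, 9.0], np.int32(10)), ([457.0, 20.0], np.int32(220)), ([444.0, 17.0], np.int32(26)), ([274.0, 63.0], np.int32(4668)), ([445.0, 23.0], np.int32(20)), ([467.0, 27.0], np.int32(35)), ([447.0, 31.0], np.int32(7)), ([436.0, 33.0], np.int32(8)), ([452.0, 42.0], np.int32(78)), ([459.0, 58.0], np.int32(984)), ([380.0, 59.0], np.int32(75)), ([277.0, 174.0], np.int32(725)), ([400.0, 244.0], np.int32(46))]
top [([370.0, 239.0], np.int32(6144)), ([351.0, 205.0], np.int32(11)), ([363.0, 209.0], np.int32(42)), ([250.0, 207.0], np.int32(8)), ([250.0, 210.0], np.int32(8)), ([469.0, 358.0], np.int32(10583)), ([302.0, 322.0], np.int32(786)), ([264.0, 375.0], np.int32(4176))]
```

View pics/c9.png

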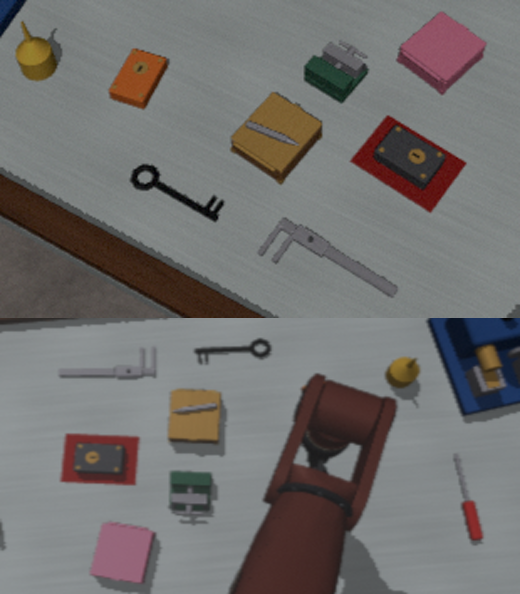

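The picture shows the lock centred on the red rectangle, with red visible all round it (scene crop near (410,155)). The bystanders are where they started, and the arm is clear. I'm handing the job in.

```bash
python3 -c "
from h import *
print(manip.close_job())"
```

```text
the job is handed in; nothing more can be done
None
```

I pushed the rim lock along the bench with partly closed fingertips, straight through the gap and onto the red rectangle, then backed the arm off and handed the job in at about 18 s.

**Final position:** in gap coordinates (across, along), the lock's centre measures about (-13, 184) mm and the pad's centre about (-12, 185) mm. The lock is turned 0–2° from the pad, so every edge has roughly 20 mm or more to spare. Before and after pictures show no bystander moved, and the arm touches nothing.

**What failed or disagreed:**
- **First push missed:** the reported TCP height was about 11 mm, but the camera's depth showed the fingertips about 40 mm up. They passed over the lock without moving it. I lowered the tool about 25 mm until the depth showed the tips about 15 mm above the bench, and the pushes then worked. I did not find the cause of the offset.
- **Pad offset:** the pad measured about 12 mm off the gap's centre line, while the task says at most 10 mm. That difference is within the camera's error.
- **Camera agreement:** the two cameras differed by about 2 mm on sideways position.
- **Force:** wrist force readings taken between pushes stayed at or below about 7 N. I did not measure contact force on the lock directly.

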